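# Open the spring jaw of the board holder to 70 and hold it

## Robot

A 6-joint arm with a two-finger parallel gripper is mounted at the origin on a cart in front of the work surface, level with it; the furniture and walls round the work are solid. World frame = base frame: x ahead of the robot, y to its left, z up, the work surface at z = 0. Lengths are in m, angles in rad, forces in N, time in s.
With the tool pointing down it reaches from about 0.3 to 0.875 m from the base axis. Payload 6.4 kg.
Tool frame: the origin (TCP) lies midway between the tips of the shut fingers; the grasp point (between the pads) lies 19 mm behind it; z points along the fingers, y is the line along which they close (so a half turn about z gives the same grasp; the last joint's range is limited). The gripper opens to 85 mm and grips with 20 to 120 N. Pads are 22 mm wide; open, the fingers measure 114 mm over their backs; the gripper's body (76 mm by 85 mm) begins 54 mm behind the grasp point. The pads swing forward as they close: fully open they stand 13 mm farther back than shut.
Start: joints at [0.966, 0.181, 1.607, -0, 1.354, -0.206], TCP at [0.223, 0.53, 0.231] pointing down, gripper open.
Joint ranges: [-2.99, 2.99], [-0.89, 2.07], [0.3, 2.58], [-1.14, 4.28], [0, 2.63], [-3.12, 3.12]. Speed limits (rad/s): [2.57, 2.57, 3.01, 3.14, 3.14, 3.14].

## Interface

Orientations are given as a unit quaternion [w, x, y, z].
In Python, from bench import ctrl gives the robot as it stands. The module is installed in compiled form; this text tells all that it offers.
- The arm moves only by the tool move_arm, never from a script. Its argument "plan" is one flat list of numbers, 6 for each row, row after row: the shift along the world's x, y, z in units of 50 mm (1.0 is 50 mm), then the turn, a rotation vector about the world's x, y, z in rad. A call has 1 to 10 rows; each row is the pose to reach, as a shift and turn from the pose commanded when the call began; what a row does not reach only later rows make up. A row lasts 1/8 s, in which the tool goes at most 62.5 mm and 10.7 degrees, less where a joint would pass 70% of its speed; a pose out of reach is approached as far as the arm can. A call with a gripper value outside its range is refused whole. "grip" is the finger opening in mm, from 0 to 85.4, set as the call begins (left out, the last holds). The fingers move at their own pace and stop on an object; the grip force is fixed at half the most. Time passes only in rows, so rows that repeat a pose let the fingers close. It gives the time, the measured TCP pose, the force, the opening and the grip force at its end, in the units of the state.
- ctrl.get_obs(): the state, without advancing time (a new reading comes with each control period).
- ctrl.camera(name): name is "scene" or "top"; returns a dict with "pixels" (384x512x3 uint8, red, green, blue), "fx", "fy", "cx", "cy" (pixels), "dist_coeffs" ([k1, k2, p1, p2, k3] as OpenCV has them; the pictures are not rectified), "origin" and "attitude" of the camera in the world. Camera axes: x right, y down, z forward; pixel columns grow to the right and rows downward; lengths in m; the calibration is good to about 2 mm. A picture is of the moment at which its call begins. There is no depth.
- ctrl.hand_in(): hands the job in; it is judged then, once.
The state is a dict: "time_s": time; "q": joint angles; "dq": joint speeds; "joint_efforts": joint torques, N m; "eef_pos": TCP position; "eef_rot": TCP orientation; "wrist_force": force on the tool from outside, world axes, zero at the start; "torque": the same for the moment, N m; "opening": opening from 0.0 (shut) to 1.0 (fully open); "grasp_force": force on a finger pad.
Only numpy, scipy, OpenCV 4.12 (cv2) and the standard library are available. Lean on these libraries where they do the work, as an engineer would, in place of code of your own. Each camera call takes 0.05 s, during which the arm holds its last target. There are 200 camera calls.

## Task

I want to clamp the phone board in the spring-jaw board holder. While its jaws are still locked shut, turn the closing-speed lever on the drum down to the 30-degree mark, so that the jaw will later close softly on the board; then press the lock button so that the arm springs free, take the arm by its thumb tab, draw it out until the jaw's pointer stands at the 70 mark of the scale, and finish there still holding the tab against the return spring, so that I can lay the board in. Leave the lever at its mark and do not disturb the board and the tools lying round the holder.

Things in the scene. Friction and masses are not known exactly. Their poses are not given: they have to be found in the camera images.
- holder: board holder, a spring clamp fixed on the worktop: dark base plate (107 x 280 mm, on 8 mm rubber feet, top at z 15 mm) with an aluminium tube housing, a round damper drum at its +y end and two 92 mm wide jaws (tops at z 58 mm). Origin: underside, where the closed jaws meet, on the arm's centre line. z up; the arm draws out along -y; the scale is on the -x side, which faces the robot to within 0.35 rad. Top of all: 92 mm
- jaw_arm (a joint): how far the telescoping spring arm with the moving jaw is drawn out, m (= gap between the jaws): 0 closed and locked (immovable), 0.070 at the 70 mark, 0.088 end stop. Unlocked, it springs out 10 to 20 mm by itself and rests there; beyond that a spring draws it back, with about 4 N at the 70 mark, and nothing catches it
- speed_lever (a joint): angle (rad) of the closing-speed lever about the upright drum axis: 0 = slowest, lever along the holder's +y, growing anticlockwise seen from above to 1.571 = fastest, along the holder's -x. Dial marks every 15 degrees, long ones at 0, 30, 60, 90; 30 degrees is 0.524. Stays where left by friction (2 N at the knob). Starts at 0.95 to 1.5
- lock_button (a joint): travel in m of the round lock button, pressed straight down: 0 = up (locking), 0.005 = fully down; the lock lets go at about 0.0035; springy, about 1.5 N to start and 4 N fully down; it comes up again by itself
- lever_pivot (a point): on the drum axis at the height of the dial face (z 56 mm above the worktop), 85 mm along the holder's +y; drum radius 43 mm
- lever_knob (a point): middle of the lever's upright black finger knob (13 mm diameter, 27 mm tall, z 65 to 92 mm above the worktop), 58 mm from the drum axis
- button_top (a point): centre of the top face of the black lock button (19 mm diameter), on the housing between fixed jaw and drum, 64 mm above the worktop and 26 mm along the holder's +y from its origin; the dark ring round it is at 55 mm
- tab_grip (a point): grip point of the black ribbed thumb tab on the outer end of the arm, beyond the moving jaw, 58 mm above the worktop. The tab is 14 mm thick (holder's x), 22 mm long (holder's y), stands from z 38 to 72 mm and moves with the arm; closed, its centre is 55 mm along the holder's -y from the holder's origin. 32 mm free between it and the moving jaw; both flat sides free down to the plate
- jaw_pointer (a point): tip of the small black pointer on the moving jaw that runs along the scale; it stands at mark 0 when closed
- mark_70 (a point): the 70 mark on the aluminium scale strip along the base plate's -x side; marks every 10 mm from 0 (pointer with the jaws closed) to 90, long ones at 0 and 50: the 70 is the second mark beyond the second long one
- phone_board: bystander: phone board in its frame, 142 x 60 x 6 mm, lying on the worktop, waiting to go into the holder; origin centre of its underside
- tweezers: bystander: steel tweezers lying flat, 15 x 127 x 8 mm; origin centre of the underside
- driver: bystander: precision screwdriver with blue grip, lying, 160 x 18 x 17 mm; origin centre of the underside
- flux_tin: bystander: small open round flux tin, 44 mm diameter, 19 mm tall; origin centre of the underside

How it is judged:
On the way, in this order (a step that is already met when the one before it is completed fails the run):
1. the closing-speed lever is set to the 30-degree mark (within 5 degrees) while the arm is still locked shut (value of joint speed_lever between 0.434 and 0.614 rad and value of joint jaw_arm below 0.004 m), for 0.3 s.
2. the lock button is pressed and the arm springs free, with the lever still at its mark (value of joint speed_lever between 0.434 and 0.614 rad and value of joint jaw_arm above 0.006 m), for 0.1 s.
At the end, for the whole second after the job is handed in: the arm is drawn out to the 70 mark (within 3 mm) and still, the fingers hold its thumb tab (more than 1.5 N), and the closing-speed lever stands at 30 degrees (within 5 degrees) (value of joint jaw_arm between 0.067 and 0.073 m and velocity of joint jaw_arm between -0.01 and 0.01 m/s and contact force between the fingers and jaw_arm above 1.5 N and value of joint speed_lever between 0.434 and 0.614 rad); the arm keeps its last pose, push and grip.
It fails at once if a bystander (phone board, tweezers, screwdriver, flux tin) is moved more than 20 mm (distance of any of phone_board, tweezers, driver, flux_tin from where it was at the start of the episode above 0.02 m).
It also fails if it takes over 54 s, if anything falls off the work surface, if the arm or the gripper's body presses on something with over 40 N, if the wrist force passes 120 N, or if a joint passes its speed limit or range.

## Working session

There is one attempt and no reset: what is moved stays moved. The work goes in short steps, Python scripts to look and compute and a tool call to move; the robot and the scene stay as the last step left them, time stands still between calls to the robot, and variables do not carry over. Pictures are saved under pics/ and viewed, at most 10 in all, crops included, and the job is handed in when it is done.

Besides the shell and the picture viewer there is one more tool, called after "Emit:" by a JSON object that holds its "api" and its "payload". move_arm: Moves the arm, as the interface text tells. Its arguments: {"type":"object","properties":{"plan":{"type":"array"},"grip":{"type":"number"}},"required":["plan"]}

```bash
mkdir -p pics
cat > h.py <<'E'
import numpy as np, cv2
from bench import ctrl
from scipy.spatial.transform import Rotation as R
def cam(n):
    c=ctrl.camera(n); c['K']=np.array([[c['fx'],0,c['cx']],[0,c['fy'],c['cy']],[0,0,1.]])
    a=np.array(c['attitude'],float)
    c['R']=a if a.shape==(3,3) else R.from_quat(np.r_[a[1:],a[0]]).as_matrix()
    c['o']=np.array(c['origin'],float); c['d']=np.array(c['dist_coeffs'],float); return c
def ray(c,uv):
    p=cv2.undistortPoints(np.array(uv,float).reshape(-1,1,2),c['K'],c['d']).reshape(-1,2)
    return np.c_[p,np.ones(len(p))]@c['R'].T
def onz(c,uv,z):
    r=ray(c,uv); return c['o']+r*((z-c['o'][2])/r[:,2])[:,None]
def proj(c,P):
    P=(np.atleast_2d(P)-c['o'])@c['R']
    return cv2.projectPoints(P,np.zeros(3),np.zeros(3),c['K'],c['d'])[0].reshape(-1,2)
def save(c,f,crop=None,s=1):
    im=c['pixels'][:,:,::-1]
    if crop: x0,y0,x1,y1=crop; im=im[y0:y1,x0:x1]
    cv2.imwrite('pics/'+f,cv2.resize(im,None,fx=s,fy=s,interpolation=cv2.INTER_CUBIC))
E
python3 - <<'E'
from h import *
for n in('top','scene'):
    c=cam(n); save(c,n+'0.png',s=1.5); print(n,c['o'],c['R'].round(3).tolist(),c['fx'],c['cx'],c['cy'],c['d'])
o=ctrl.get_obs(); print(o)
E
```

```text
top [0.43629847 0.07850536 0.92763755] [[0.029, -0.988, 0.15], [-0.999, -0.027, 0.02], [-0.016, -0.15, -0.989]] 382.0635107615654 255.66510415692457 193.1116043821901 [-0.09941383  0.          0.          0.          0.        ]
scene [ 0.1771536  -0.38133715  0.67191313] [[0.77, -0.434, 0.468], [-0.638, -0.546, 0.544], [0.02, -0.717, -0.697]] 354.25207258153216 251.32667671767643 192.8190196462675 [-0.03707337  0.          0.          0.          0.        ]
{'time_s': 0.1, 'q': array([ 9.65688142e-01,  1.81476741e-01,  1.60788720e+00, -1.60545120e-06,
        1.35379825e+00, -2.06306186e-01]), 'dq': array([ 0.00068045, -0.00144232, -0.00096998,  0.00020749, -0.0011068 ,
       -0.00223217]), 'joint_efforts': array([-6.11772357e-04, -4.45879233e+01, -3.52236664e+01, -3.20578056e-04,
        4.23693680e-03, -2.19124900e-05]), 'eef_pos': array([0.22298599, 0.52947466, 0.23047868]), 'eef_rot': array([-3.09003790e-04,  1.98082004e-01,  9.80185138e-01, -7.21374056e-04]), 'wrist_force': array([-0.02175941, -0.00862243,  0.21883336]), 'torque': array([-0.0265707 ,  0.01725506, -0.09078804]), 'grasp_force': 0.0, 'opening': 1.0011046302573148}
```

View pics/top0.png

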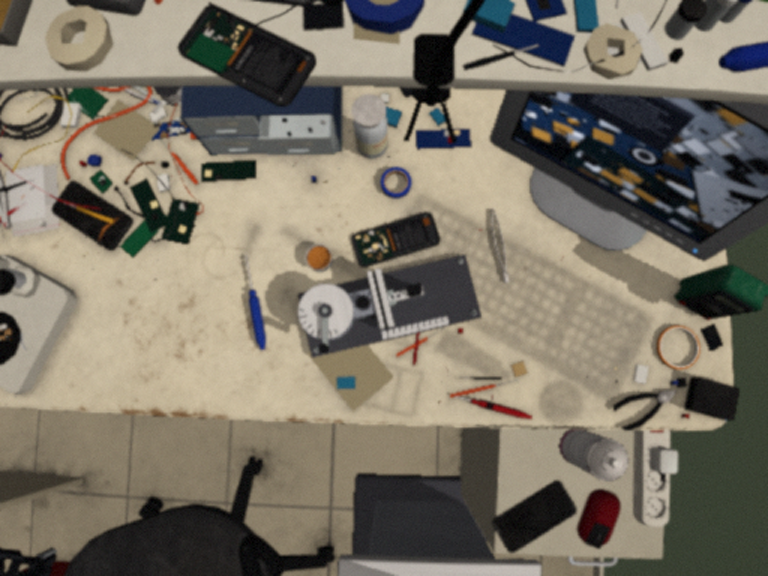

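View pics/scene0.png

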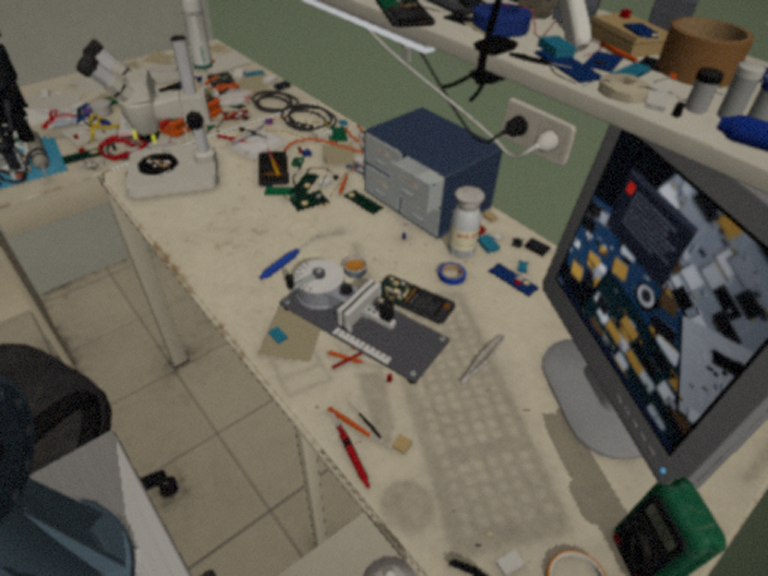

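Top view (1.5x): the drum is at about (325,311), the jaws at (380,297) and the base plate spans (297,257)-(481,355). The board is above the holder, the blue driver to its left, the flux tin at (318,258) and the tweezers at (497,245). I'll zoom in on both views.

Run:
```python
from h import *
a=cam('top'); b=cam('scene')
def crop(c,x0,y0,x1,y1,s): return cv2.resize(c['pixels'][y0:y1,x0:x1,::-1],None,fx=s,fy=s,interpolation=cv2.INTER_CUBIC)
A=crop(a,190,160,330,245,5.7); cv2.imwrite('pics/topz.png',A)
B=crop(b,175,165,305,260,6); cv2.imwrite('pics/scenez.png',B)
np.savez('c0.npz',a=a['pixels'],b=b['pixels'])
```

```text
(no output)
```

View pics/topz.png

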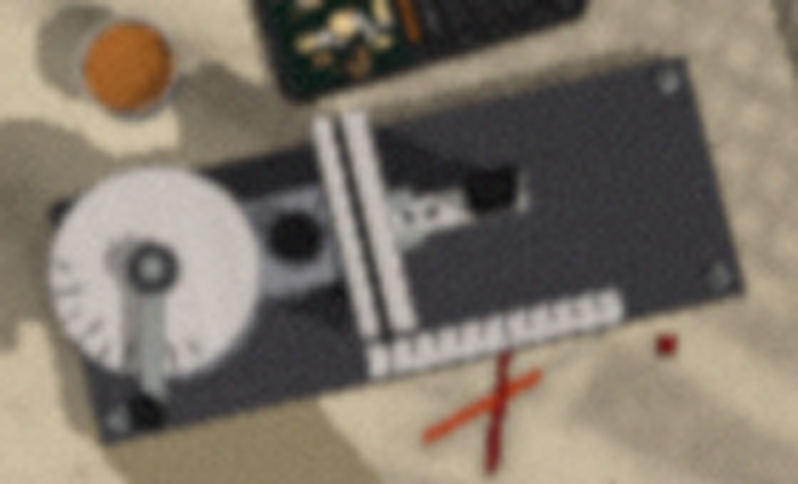

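View pics/scenez.png

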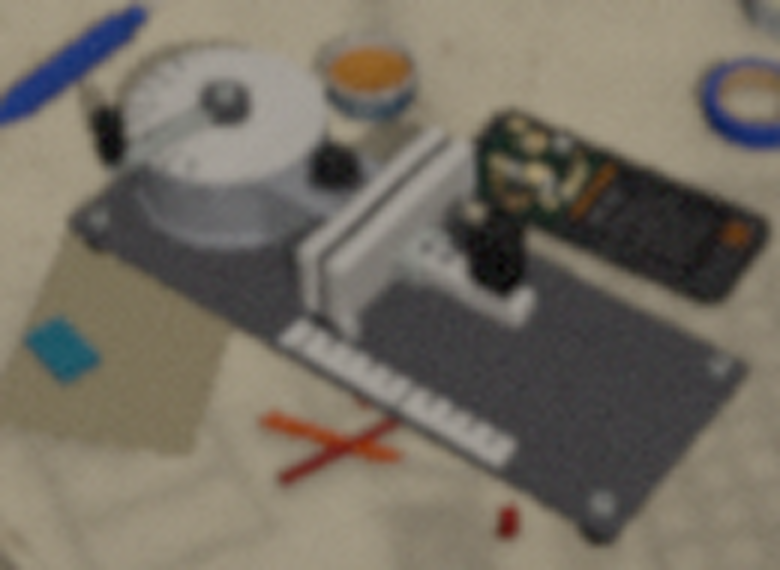

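Top crop: drum disc centre ≈(155,272), button ≈(295,236), tab ≈(490,190), knob ≈(148,410), with the lever pointing to -x. Scene crop: knob (110,135), button (335,165), tab (495,250). Next I'll refine these with masks and triangulate.

```bash
cat > meas.py <<'E'
from h import *
def blob(c,x0,y0,x1,y1,s,box,thr=45):
    # box in crop px; dark blob centroid -> image px
    bx=[box[0]/s+x0,box[1]/s+y0,box[2]/s+x0,box[3]/s+y0]; bx=[int(round(v)) for v in bx]
    g=c['pixels'].max(2)[bx[1]:bx[3],bx[0]:bx[2]].astype(float)
    m=(g<thr).astype(np.uint8); n,l,st,ce=cv2.connectedComponentsWithStats(m)
    i=1+np.argmax(st[1:,4]); return ce[i]+[bx[0],bx[1]],st[i].tolist()
def tri(a,ua,b,ub):
    ra,rb=ray(a,ua)[0],ray(b,ub)[0]
    s=np.linalg.lstsq(np.c_[ra,-rb],b['o']-a['o'],rcond=None)[0]
    p,q=a['o']+s[0]*ra,b['o']+s[1]*rb; return (p+q)/2,np.linalg.norm(p-q)
E
python3 - <<'E'
from meas import *
a=cam('top');b=cam('scene')
TA=(190,160,330,245,5.7);TB=(175,165,305,260,6)
for n,ba,bb in(('knob',(120,385,175,435),(85,95,135,175)),('button',(260,200,330,275),(300,135,365,195)),('tab',(455,160,525,215),(455,200,535,295))):
    ua,sa=blob(a,*TA[:4],TA[4],ba); ub,sb=blob(b,*TB[:4],TB[4],bb)
    print(n,ua.round(1),sa,ub.round(1),sb,*tri(a,ua,b,ub))
# drum disc: white mask circle
g=a['pixels'].min(2); m=np.zeros_like(g); m[185:230,195:238]=(g[185:230,195:238]>125)
cs=max(cv2.findContours(m,0,1)[0],key=cv2.contourArea); (e,sz,_)=cv2.fitEllipse(cv2.convexHull(cs)); print('disc',e,sz,onz(a,[e],.056))
# plate: dark grey corners
P=np.array([(685,58),(745,293),(105,442),(52,205)])/5.7+[190,160]
print('plate',onz(a,P,.015).round(4).tolist())
S=np.array([(745,368),(600,540),(75,225)])/6+[175,165]
print('plate scene',onz(b,S,.015).round(4).tolist())
# pivot boss
print('boss',*tri(a,[np.array((151,268))/5.7+[190,160]],b,[np.array((226,100))/6+[175,165]]))
E
```

```text
knob [215.2 231.8] [2, 1, 6, 6, 28] [192.8 187.1] [2, 3, 4, 8, 26] [0.47529864 0.1826573  0.08197696] 0.00040444941551970716
button [241.4 201.1] [2, 3, 8, 7, 50] [230.3 192.6] [2, 2, 7, 6, 32] [0.5478835  0.12840561 0.06081481] 0.0009127360262753172
tab [275.  191.9] [0, 0, 11, 9, 72] [257.5 205.8] [0, 0, 13, 16, 116] [0.57121084 0.05191646 0.06077909] 0.0009103353982032365
disc (217.2309112548828, 207.48526000976562) (37.44045639038086, 38.15604019165039) [[0.53255372 0.18354617 0.056     ]]
plate [[0.6347, -0.0343, 0.015], [0.5344, -0.0604, 0.015], [0.4644, 0.2065, 0.015], [0.5639, 0.2338, 0.015]]
plate scene [[0.6349, -0.0313, 0.015], [0.5317, -0.0572, 0.015], [0.4666, 0.2063, 0.015]]
boss [0.53285805 0.18382742 0.06613112] 0.0009279329495483528
```

Points agree with the given heights and sizes: pivot (.533,.185), yaw ≈0.262, knob (.475,.183), lever ≈1.34 rad. Target knob position is ≈(.492,.2255). I'll go above the knob, where the tool's closing line is already tangential.

Emit:
{"api": "move_arm", "payload": {"plan": [0.6, -0.9, -0.2, 0, 0, 0, 1.2, -1.8, -0.5, 0, 0, 0, 1.9, -2.6, -0.8, 0, 0, 0, 2.5, -3.5, -1.1, 0, 0, 0, 3.2, -4.4, -1.4, 0, 0, 0, 3.8, -5.2, -1.7, 0, 0, 0, 4.4, -6.1, -1.9, 0, 0, 0, 5.05, -6.94, -2.1, 0, 0, 0, 5.05, -6.94, -2.1, 0, 0, 0.02, 5.05, -6.94, -2.1, 0, 0, 0.02], "grip": 50}}

```text
time_s: 1.55
eef_pos: [0.4754, 0.183, 0.1262]
eef_rot: [-0.0, 0.189, 0.982, 0.0]
wrist_force: [0.1, 1.0, -0.2]
opening: 0.587
grasp_force: 0.0
```

Emit:
{"api": "move_arm", "payload": {"plan": [0, 0, -0.4, 0, 0, 0, 0, 0, -0.8, 0, 0, 0, 0, 0, -1.1, 0, 0, 0, 0, 0, -1.1, 0, 0, 0]}}

```text
time_s: 2.05
eef_pos: [0.4744, 0.1836, 0.0704]
eef_rot: [-0.001, 0.188, 0.982, -0.0]
wrist_force: [-0.5, -0.1, 0.4]
opening: 0.583
grasp_force: 0.0
```

Emit:
{"api": "move_arm", "payload": {"plan": [0, 0, 0, 0, 0, 0, 0, 0, 0, 0, 0, 0, 0, 0, 0, 0, 0, 0, 0, 0, 0, 0, 0, 0, 0, 0, 0, 0, 0, 0, 0, 0, 0, 0, 0, 0], "grip": 5}}

```text
time_s: 2.8
eef_pos: [0.4766, 0.1832, 0.0722]
eef_rot: [0.001, 0.188, 0.982, 0.0]
wrist_force: [-0.9, 1.6, 4.7]
opening: 0.118
grasp_force: 58.7
```

Emit:
{"api": "move_arm", "payload": {"plan": [0.0, 0.15, 0, 0, 0, -0.13, 0.02, 0.31, 0, 0, 0, -0.27, 0.07, 0.46, 0, 0, 0, -0.41, 0.14, 0.6, 0, 0, 0, -0.54, 0.23, 0.74, 0, 0, 0, -0.68, 0.33, 0.86, 0, 0, 0, -0.8, 0.33, 0.86, 0, 0, 0, -0.8, 0.33, 0.86, 0, 0, 0, -0.8]}}

```text
time_s: 3.8
eef_pos: [0.4919, 0.2267, 0.0722]
eef_rot: [-0.001, 0.556, 0.831, 0.0]
wrist_force: [-5.0, 3.3, 9.3]
opening: 0.119
grasp_force: 59.2
```

Run:
```python
from h import *
a=cam('top');b=cam('scene')
def crop(c,x0,y0,x1,y1,s): return cv2.resize(c['pixels'][y0:y1,x0:x1,::-1],None,fx=s,fy=s,interpolation=cv2.INTER_CUBIC)
A=crop(a,190,160,290,245,5); B=crop(b,170,150,260,235,5)
cv2.imwrite('pics/z1.png',np.hstack([A[:425,:400],B[:425,:400]]))
```

Emit:
{"api": "move_arm", "payload": {"plan": [0, 0, 0, 0, 0, 0, 0, 0, 0, 0, 0, 0, 0, 0, 0, 0, 0, 0, 0, 0, 0.8, 0, 0, 0, 0, 0, 1.6, 0, 0, 0, -1, 0.8, 1.8, 0, 0, 0, -1.8, 1.6, 1.8, 0, 0, 0, -1.8, 1.6, 1.8, 0, 0, 0], "grip": 40}}

```text
time_s: 4.9
eef_pos: [0.3995, 0.3078, 0.1612]
eef_rot: [-0.0, 0.554, 0.833, -0.0]
wrist_force: [0.4, -0.5, -0.0]
opening: 0.467
grasp_force: 0.0
```

Run:
```python
from meas import *
a=cam('top');b=cam('scene')
def crop(c,x0,y0,x1,y1,s): return cv2.resize(c['pixels'][y0:y1,x0:x1,::-1],None,fx=s,fy=s,interpolation=cv2.INTER_CUBIC)
cv2.imwrite('pics/z2.png',np.hstack([crop(a,180,165,260,245,5),crop(b,165,150,245,230,5)]))
c=proj(a,[[.4923,.2255,.085]])[0]; print('expected px',c,proj(b,[[.4923,.2255,.085]])[0])
```

```text
expected px [196.11013801 223.5090395 ] [189.17152874 174.11958435]
```

View pics/z2.png

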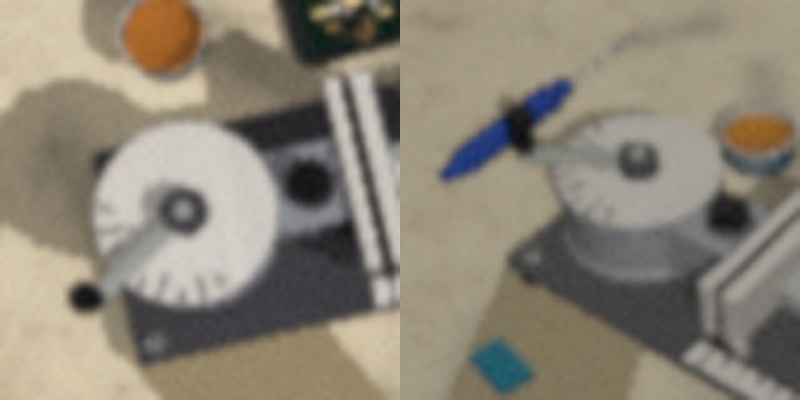

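The knob is released at top crop (86,297) and scene crop (120,122), within about 1 px of where it should be. Now the numbers.

Run:
```python
from meas import *
a=cam('top');b=cam('scene')
ua,sa=blob(a,0,0,0,0,1,(190,218,204,232)); ub,sb=blob(b,0,0,0,0,1,(184,166,195,183))
p,e=tri(a,ua,b,ub); print(ua,sa,ub,sb,p,e)
for pv in ([.5327,.1837],[.5333,.1851]):
    v=p[:2]-pv; print(np.hypot(*v),np.arctan2(v[1],v[0])-np.pi/2-.262)
print('top only z=.09:',onz(a,[ua],.085))
# dial: brightness round the disc rim, seen from the top, vs lever angle
g=a['pixels'].astype(float).mean(2).astype(np.float32)
for r in(.034,.037,.040):
    th=np.radians(np.arange(-10,106,3)); w=th+np.pi/2+.262
    P=np.c_[.5327+r*np.cos(w),.1840+r*np.sin(w),np.full(len(w),.056)]; u=proj(a,P).astype(np.float32)
    print(r,[int(x) for x in cv2.remap(g,u[:,0],u[:,1],1).ravel()])
```

```text
[196.83333333 224.08333333] [5, 5, 5, 3, 12] [188.62068966 175.17241379] [3, 6, 4, 8, 29] [0.49060079 0.22445395 0.08322516] 0.0013510715392679104
0.058593752958311165 0.5396335117731432
0.058068544793387855 0.5641451197274217
top only z=.09: [[0.49107747 0.22382213 0.085     ]]
0.034 [193, 189, 172, 166, 170, 176, 158, 139, 128, 128, 135, 144, 149, 156, 160, 168, 177, 180, 186, 193, 196, 190, 170, 167, 182, 196, 196, 190, 185, 191, 196, 190, 176, 161, 179, 189, 187, 172, 171]
0.037 [190, 188, 172, 166, 179, 184, 171, 141, 126, 126, 132, 141, 148, 154, 160, 170, 179, 171, 166, 184, 194, 189, 173, 168, 185, 193, 188, 174, 160, 179, 191, 188, 174, 164, 183, 194, 190, 184, 180]
0.04 [189, 183, 170, 160, 175, 184, 176, 153, 131, 125, 131, 140, 148, 154, 157, 163, 174, 156, 152, 163, 179, 173, 155, 156, 165, 170, 167, 151, 142, 159, 169, 169, 157, 156, 167, 177, 178, 176, 179]
```

Lever ≈0.53–0.55 rad, inside the window. Next I'll go above the button with the fingers shut and the closing line along the holder's x.

Emit:
{"api": "move_arm", "payload": {"plan": [0.5, -0.6, -0.2, 0, 0, -0.07, 1.1, -1.3, -0.3, 0, 0, -0.14, 1.7, -2.0, -0.4, 0, 0, -0.14, 2.3, -2.7, -0.6, 0, 0, -0.14, 2.97, -3.59, -0.8, 0, 0, -0.14, 2.97, -3.59, -1.2, 0, 0, -0.14, 2.97, -3.59, -1.75, 0, 0, -0.14, 2.97, -3.59, -1.75, 0, 0, -0.14], "grip": 0}}

```text
time_s: 6.1
eef_pos: [0.5493, 0.1247, 0.0713]
eef_rot: [-0.002, 0.614, 0.79, -0.002]
wrist_force: [-0.4, -0.5, 0.4]
opening: -0.0
grasp_force: 0.0
```

Emit:
{"api": "move_arm", "payload": {"plan": [0, 0, 0, 0, 0, 0, 0, 0, -0.14, 0, 0, 0, 0, 0, -0.14, 0, 0, 0]}}

```text
time_s: 6.48
eef_pos: [0.5508, 0.1265, 0.0669]
eef_rot: [0.0, 0.613, 0.79, 0.0]
wrist_force: [-0.2, -0.2, 0.3]
opening: -0.004
grasp_force: 0.0
```

Emit:
{"api": "move_arm", "payload": {"plan": [-0.05, 0.03, 0, 0, 0, 0, -0.05, 0.03, -0.06, 0, 0, 0, -0.05, 0.03, -0.12, 0, 0, 0, -0.05, 0.03, -0.16, 0, 0, 0, -0.05, 0.03, -0.16, 0, 0, 0]}}

```text
time_s: 7.1
eef_pos: [0.5484, 0.1282, 0.0594]
eef_rot: [-0.0, 0.613, 0.79, 0.0]
wrist_force: [-3.4, 1.7, 6.9]
opening: 0.0
grasp_force: 3.8
```

Emit:
{"api": "move_arm", "payload": {"plan": [0, 0, 0, 0, 0, 0, 0, 0, 0.4, 0, 0, 0, 0, 0, 1.2, 0, 0, 0, -0.8, 0.4, 2.0, 0, 0, 0, -1.8, 0.8, 2.0, 0, 0, 0, -2.8, 0.8, 2.0, 0, 0, 0], "grip": 50}}

```text
time_s: 7.85
eef_pos: [0.4072, 0.1686, 0.1591]
eef_rot: [0.0, 0.612, 0.791, 0.0]
wrist_force: [-0.6, 0.8, 0.3]
opening: 0.58
grasp_force: 0.0
```

Run:
```python
from meas import *
a=cam('top');b=cam('scene')
def crop(c,x0,y0,x1,y1,s): return cv2.resize(c['pixels'][y0:y1,x0:x1,::-1],None,fx=s,fy=s,interpolation=cv2.INTER_CUBIC)
cv2.imwrite('pics/z3.png',np.hstack([crop(a,190,165,310,245,4),crop(b,180,165,260,245,4)]))
ua,sa=blob(a,0,0,0,0,1,(266,182,292,200)); ub,sb=blob(b,0,0,0,0,1,(248,196,274,220))
print('tab',ua,sa,ub,sb,*tri(a,ua,b,ub),onz(a,[ua],.070))
```

```text
tab [276.57657658 189.63063063] [0, 2, 21, 12, 111] [263.61029412 207.11764706] [8, 4, 18, 16, 136] [0.58091616 0.0461341  0.05389988] 0.0065718903826414155 [[0.57554129 0.04854871 0.07      ]]
```

View pics/z3.png

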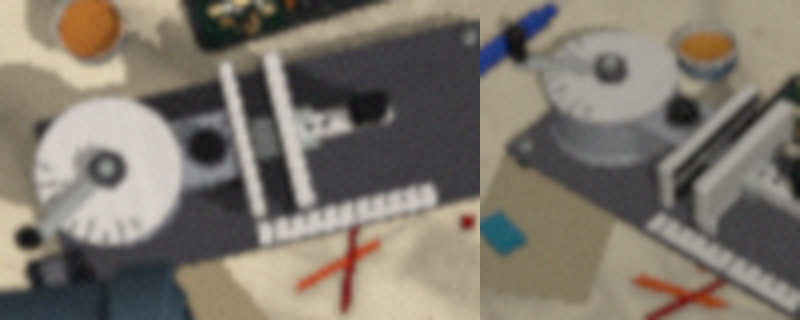

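The arm is free: the jaws are open and the tab is at top crop (369,107), i.e. image (282,192). The lever hasn't moved. I'll measure the tab with a tighter box.

Run:
```python
from meas import *
a=cam('top');b=cam('scene')
ua,sa=blob(a,0,0,0,0,1,(276,186,290,198),42); ub,sb=blob(b,0,0,0,0,1,(257,200,275,220),42)
print('tab',ua,sa,ub,sb,*tri(a,ua,b,ub),onz(a,[ua],.060),onz(a,[ua],.072))
uh=np.array([-.259,.966]);o=np.array([.5553,.1030])
for g in(.008,.012,.016,.020): print(g,o-uh*(.055+g), proj(a,[*(o-uh*(.055+g)),.068])[0].round(1),proj(b,[*(o-uh*(.055+g)),.058])[0].round(1))
```

```text
tab [281.15151515 190.81818182] [0, 2, 11, 8, 66] [263.44262295 207.41803279] [0, 0, 18, 16, 122] [0.57487474 0.03723222 0.06465405] 0.0022115746554345807 [[0.57468456 0.03763268 0.06      ]] [[0.57277059 0.03819797 0.072     ]]
0.008 [0.571617 0.042142] [279.3 191.5] [260.5 208.9]
0.012 [0.572653 0.038278] [281.  191.1] [261.9 209.6]
0.016 [0.573689 0.034414] [282.7 190.7] [263.3 210.3]
0.02 [0.574725 0.03055 ] [284.4 190.3] [264.7 211.1]
```

Emit:
{"api": "move_arm", "payload": {"plan": [0.7, -0.5, 0, 0, 0, 0, 1.4, -1.1, -0.2, 0, 0, 0, 2.1, -1.7, -0.4, 0, 0, 0, 2.8, -2.2, -0.6, 0, 0, 0, 3.35, -2.64, -0.8, 0, 0, 0, 3.35, -2.64, -0.8, 0, 0, 0, 3.35, -2.64, -0.8, 0, 0, 0]}}

```text
time_s: 8.93
eef_pos: [0.5759, 0.0357, 0.1182]
eef_rot: [-0.0, 0.613, 0.79, -0.0]
wrist_force: [-0.8, 0.4, -0.2]
opening: 0.583
grasp_force: 0.0
```

Position is good (target .5745,.0365). Descend 76 mm and close.

Emit:
{"api": "move_arm", "payload": {"plan": [-0.02, 0, -0.6, 0, 0, 0, -0.02, 0, -1.2, 0, 0, 0, -0.02, 0, -1.53, 0, 0, 0, -0.02, 0, -1.53, 0, 0, 0]}}

```text
time_s: 9.43
eef_pos: [0.5738, 0.0365, 0.0415]
eef_rot: [-0.001, 0.612, 0.791, -0.001]
wrist_force: [0.1, 0.4, -0.0]
opening: 0.591
grasp_force: 0.0
```

Emit:
{"api": "move_arm", "payload": {"plan": [0, 0, 0, 0, 0, 0, 0, 0, 0, 0, 0, 0, 0, 0, 0, 0, 0, 0, 0, 0, 0, 0, 0, 0, 0, 0, 0, 0, 0, 0, 0, 0, 0, 0, 0, 0], "grip": 5}}

```text
time_s: 10.18
eef_pos: [0.5747, 0.0355, 0.0438]
eef_rot: [0.0, 0.612, 0.791, -0.0]
wrist_force: [-6.5, -1.8, 7.7]
opening: 0.154
grasp_force: 58.8
```

Run:
```python
from meas import *
a=cam('top');b=cam('scene')
def crop(c,x0,y0,x1,y1,s): return cv2.resize(c['pixels'][y0:y1,x0:x1,::-1],None,fx=s,fy=s,interpolation=cv2.INTER_CUBIC)
cv2.imwrite('pics/z4.png',np.hstack([crop(a,215,170,315,245,4),crop(b,205,165,305,240,4)]))
uh=np.array([-.259,.966]);o=np.array([.5553,.1030])
print(np.dot(o-np.array(ctrl.get_obs()['eef_pos'])[:2],uh)-.055)
```

```text
0.015228712900763712
```

View pics/z4.png

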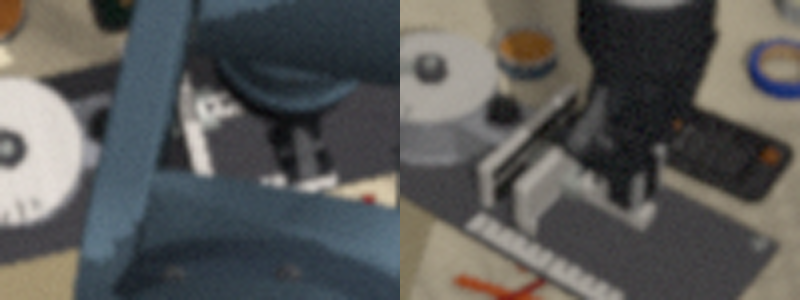

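The tab is gripped at 59 N and the jaw stands near 15 mm. I'll draw it out 55 mm along (.256,-.967).

Emit:
{"api": "move_arm", "payload": {"plan": [0.04, -0.15, 0, 0, 0, 0, 0.08, -0.3, 0, 0, 0, 0, 0.12, -0.45, 0, 0, 0, 0, 0.16, -0.6, 0, 0, 0, 0, 0.2, -0.75, 0, 0, 0, 0, 0.24, -0.9, 0, 0, 0, 0, 0.28, -1.06, 0, 0, 0, 0, 0.28, -1.06, 0, 0, 0, 0, 0.28, -1.06, 0, 0, 0, 0]}}

```text
time_s: 11.4
eef_pos: [0.5887, -0.0169, 0.0438]
eef_rot: [-0.0, 0.612, 0.79, 0.0]
wrist_force: [-5.2, 2.0, 7.8]
opening: 0.149
grasp_force: 58.8
```

Run:
```python
from meas import *
a=cam('top');b=cam('scene')
def crop(c,x0,y0,x1,y1,s): return cv2.resize(c['pixels'][y0:y1,x0:x1,::-1],None,fx=s,fy=s,interpolation=cv2.INTER_CUBIC)
cv2.imwrite('pics/z5.png',crop(b,215,190,275,250,10))
np.savez('c5.npz',a=a['pixels'],b=b['pixels'])
uh=np.array([-.257,.966]);o=np.array([.5553,.1030])
print(np.dot(o-np.array(ctrl.get_obs()['eef_pos'])[:2],uh)-.055)
```

```text
0.06925328849756712
```

View pics/z5.png

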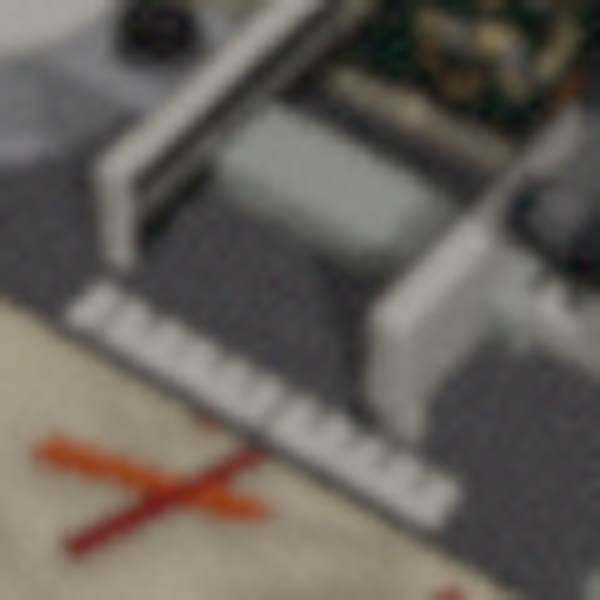

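Scene zoom: the moving jaw's top corner is at ≈(378,312) and its bottom corner at ≈(415,442), against a strip running from (85,300) to (445,510) with the long 50 mark at (270,408). The jaw is close to 70. I'll compute its travel from the closed picture by matching the jaw's end patch.

Run:
```python
from meas import *
b=cam('scene'); a=cam('top'); z0=np.load('c0.npz'); 
up=lambda im:cv2.GaussianBlur(cv2.resize(im.mean(2).astype(np.float32),None,fx=8,fy=8,interpolation=cv2.INTER_CUBIC),(0,0),3)
I0,I1=up(z0['b']),up(b['pixels'])
uh=np.array([-.257,.966])
# patch on moving jaw's lower end (-y face side), closed image
for (x0,y0,x1,y1),z in (((228,207,240,224),.04),((229,213,238,223),.03),((230,214,240,224),.03),((229,206,236,216),.053)):
    T=I0[y0*8:y1*8,x0*8:x1*8]; r=cv2.matchTemplate(I1[195*8:245*8,235*8:275*8],T,5)
    _,s,_,l=cv2.minMaxLoc(r); p1=np.array([l[0]/8+235,l[1]/8+195]); p0=np.array([x0,y0]); h=np.array([x1-x0,y1-y0])/2
    d=onz(b,[p1+h],z)[0]-onz(b,[p0+h],z)[0]; print(s,p1-p0,d,'gap',-d[:2]@uh,'lat',d[:2]@[.966,.257])
# scale profile: inner (jaw-side) edge of strip
A,B=np.array((100,285))/10+[215,190],np.array((462,490))/10+[215,190]
P=onz(b,[A,B],.016); print(P,np.linalg.norm(P[1]-P[0]))
# boss/knob lever check (top view)
ua,sa=blob(b,0,0,0,0,1,(184,166,195,183)); print('knob scene',ua,sa)
```

```text
0.9346428513526917 [22.875 13.   ] [ 0.01664723 -0.06530501  0.        ] gap 0.06736297509633414 lat -0.0007021617773635379
0.9721787571907043 [22.5   12.875] [ 0.0165485  -0.06488228  0.        ] gap 0.06692924826878434 lat -0.0006888944778868263
0.9814209342002869 [22.5   12.875] [ 0.01647787 -0.06456879  0.        ] gap 0.06660826643720202 lat -0.0006765581487617224
0.91715008020401 [23.   12.75] [ 0.01701628 -0.06476385  0.        ] gap 0.06693506669859013 lat -0.00020658184883279654
[[ 0.50876451  0.10102911  0.016     ]
 [ 0.5366942  -0.00352649  0.016     ]] 0.1082217216508097
knob scene [188.57142857 175.28571429] [3, 6, 4, 8, 28]
```

Run:
```python
from meas import *
b=cam('scene'); ims=[b['pixels']]+[cam('scene')['pixels'] for _ in range(5)]
g=np.mean(ims,0).mean(2).astype(np.float32)
cl=np.load('c0.npz')['b'].mean(2).astype(np.float32)
P=onz(b,[np.array((100,285))/10+[215,190],np.array((462,490))/10+[215,190]],.016)
u=(P[1]-P[0])/np.linalg.norm(P[1]-P[0]); n=np.array([u[1],-u[0],0]); n*=np.sign(n[0])  # toward +x
s=np.arange(-.004,.1145,.001)
for off in (-.003,-.006,-.009):
    q=proj(b,P[0]+np.outer(s,u)+off*n).astype(np.float32); v=cv2.remap(g,q[:,0],q[:,1],2).ravel()
    print(off,[int(x) for x in v])
    m=[i for i in range(2,len(v)-2) if v[i]==v[i-2:i+3].min()]; print('  minima mm',[round(1000*s[i]) for i in m])
for k,im in(('now',g),('closed',cl)):
    for off in(.002,.004):
        q=proj(b,P[0]+np.outer(s,u)+off*n).astype(np.float32); print(k,off,[int(x) for x in cv2.remap(im,q[:,0],q[:,1],2).ravel()])
```

```text
-0.003 [93, 110, 125, 141, 151, 155, 155, 151, 146, 142, 138, 138, 141, 146, 152, 155, 154, 150, 144, 138, 134, 134, 136, 142, 148, 153, 156, 156, 153, 149, 146, 145, 146, 149, 152, 154, 156, 154, 149, 142, 136, 133, 135, 140, 144, 148, 151, 150, 148, 143, 136, 134, 137, 142, 149, 152, 152, 150, 145, 136, 129, 127, 131, 140, 147, 151, 152, 150, 145, 139, 132, 129, 134, 141, 148, 153, 154, 153, 151, 144, 136, 132, 131, 138, 145, 149, 150, 148, 143, 137, 132, 129, 132, 139, 147, 152, 154, 152, 150, 145, 138, 133, 132, 137, 145, 150, 151, 150, 144, 136, 128, 110, 93, 80, 70, 65, 65, 64, 64]
  minima mm [6, 17, 27, 37, 47, 57, 67, 78, 87, 98]
-0.006 [96, 113, 127, 143, 152, 157, 158, 156, 151, 144, 140, 139, 143, 149, 154, 157, 159, 159, 156, 153, 149, 147, 148, 152, 155, 157, 159, 159, 158, 157, 154, 152, 152, 154, 156, 159, 160, 159, 158, 156, 153, 151, 150, 152, 155, 157, 157, 157, 156, 153, 149, 145, 144, 147, 152, 155, 156, 153, 146, 139, 134, 132, 135, 142, 151, 157, 159, 158, 156, 154, 151, 148, 147, 149, 153, 157, 159, 159, 156, 151, 148, 146, 146, 149, 152, 156, 157, 156, 152, 1
[... 2196 characters left out ...]
2, 89, 87, 89, 94, 99, 105, 109, 106, 102, 97, 89, 85, 84, 84, 88, 93, 95, 97, 97, 91, 88, 85, 85, 90, 95, 98, 101, 100, 98, 95, 90, 89, 91, 90, 92, 95, 96, 97, 97, 91, 85, 78, 69, 65, 62, 59, 60, 60, 59, 60]
closed 0.004 [72, 79, 85, 87, 84, 79, 74, 69, 63, 61, 60, 61, 65, 69, 70, 70, 72, 74, 76, 78, 81, 86, 94, 100, 101, 99, 93, 88, 83, 78, 74, 75, 75, 75, 77, 77, 76, 74, 70, 66, 68, 71, 72, 74, 75, 75, 75, 74, 71, 69, 69, 69, 71, 72, 72, 73, 75, 74, 72, 69, 65, 67, 70, 71, 73, 74, 74, 75, 73, 69, 68, 70, 73, 77, 78, 77, 76, 75, 71, 69, 66, 65, 70, 72, 73, 73, 73, 73, 73, 69, 68, 70, 72, 76, 76, 73, 71, 70, 70, 70, 71, 69, 71, 74, 74, 74, 73, 71, 70, 67, 64, 63, 61, 61, 62, 62, 60, 59, 58]
```

Strip marks: 0 at 6.9, 50 at 57, 70 at 77.3. The pointer's dark dip went from 5.7 to 74.6, so the travel is about 68.3 mm. I'll add 1.5 mm.

Emit:
{"api": "move_arm", "payload": {"plan": [0.01, -0.03, 0, 0, 0, 0, 0.01, -0.03, 0, 0, 0, 0, 0.01, -0.03, 0, 0, 0, 0, 0.01, -0.03, 0, 0, 0, 0]}}

```text
time_s: 12.4
eef_pos: [0.589, -0.0182, 0.0438]
eef_rot: [-0.0, 0.612, 0.791, -0.0]
wrist_force: [-5.4, 1.8, 7.6]
opening: 0.148
grasp_force: 58.9
```

Run:
```python
from meas import *
b=cam('scene'); a=cam('top'); g=np.mean([b['pixels']]+[cam('scene')['pixels'] for _ in range(5)],0)
cl=np.load('c0.npz')['b'].astype(float); ol=np.load('c5.npz')['b'].astype(float)
P=onz(b,[np.array((100,285))/10+[215,190],np.array((462,490))/10+[215,190]],.016)
u=(P[1]-P[0])/np.linalg.norm(P[1]-P[0]); n=np.array([u[1],-u[0],0]); n*=np.sign(n[0]); s=np.arange(-.004,.1145,.0005)
for off in(.003,.004,.005):
  r=[]
  for im,lo,hi in((cl,.0,.014),(ol,.066,.084),(g,.066,.084)):
    q=proj(b,P[0]+np.outer(s,u)+off*n).astype(np.float32); v=cv2.remap(im.mean(2).astype(np.float32),q[:,0],q[:,1],2).ravel()
    k=(s>lo)&(s<hi); w=np.clip(72-v[k],0,None)**2; r.append((s[k]@w/w.sum()*1000).round(1))
  print(off,r,(r[1]-r[0])/1.01,(r[2]-r[0])/1.01)
o=ctrl.get_obs(); print(o['eef_pos'],o['time_s'],o['grasp_force'],o['wrist_force'])
print('knob scene',blob(b,0,0,0,0,1,(184,166,195,183)))
up=lambda im:cv2.GaussianBlur(cv2.resize(im.mean(2).astype(np.float32),None,fx=8,fy=8,interpolation=cv2.INTER_CUBIC),(0,0),3)
I0,I1=up(cl),up(g)
for (x0,y0,x1,y1),z in (((229,213,238,223),.025),((230,214,240,224),.025)):
    r=cv2.matchTemplate(I1[1560:1960,1880:2200],I0[y0*8:y1*8,x0*8:x1*8],5);_,sc,_,l=cv2.minMaxLoc(r);p0=np.array([x0,y0]);h=np.array([x1-x0,y1-y0])/2
    p1=np.array([l[0]/8+235,l[1]/8+195]);d=onz(b,[p1+h],z)[0]-onz(b,[p0+h],z)[0];print(sc,np.hypot(*d[:2]))
```

```text
0.003 [np.float64(nan), np.float64(75.2), np.float64(75.9)] nan nan
0.004 [np.float64(5.9), np.float64(74.7), np.float64(75.6)] 68.11881188118812 69.009900990099
0.005 [np.float64(5.8), np.float64(73.6), np.float64(74.5)] 67.12871287128712 68.01980198019803
[ 0.58902362 -0.01817389  0.04375757] 12.75 58.9101380109787 [-6.20864569  1.71854017  7.20026966]
knob scene (array([188.62962963, 175.22222222]), [3, 6, 4, 8, 27])
0.9717443585395813 0.06910436857323675
0.9876349568367004 0.06877395380352644<stdin>:10: RuntimeWarning: invalid value encountered in scalar divide
```

Emit:
{"api": "move_arm", "payload": {"plan": [0.0, -0.01, 0, 0, 0, 0, 0.0, -0.01, 0, 0, 0, 0, 0.0, -0.01, 0, 0, 0, 0, 0.0, -0.01, 0, 0, 0, 0]}}

```text
time_s: 13.25
eef_pos: [0.5891, -0.0186, 0.0438]
eef_rot: [-0.0, 0.612, 0.791, 0.0]
wrist_force: [-5.1, 2.7, 7.5]
opening: 0.152
grasp_force: 58.8
```

Run:
```python
from bench import ctrl
print(ctrl.get_obs()['eef_pos']); print(ctrl.hand_in())
```

```text
[ 0.5891141  -0.01857897  0.04376945]
the job is handed in; nothing more can be done
None
```

I handed the job in at about 13 s, but the hand-in returned no verdict: by my camera measurements the lever is at about 31° (the 30° mark), the lock is released, and the gripper holds the tab at 59 N with the pointer at about 69–70 mm, and nothing lying round the holder was seen to move, though I didn't re-measure the bystanders.

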